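# Hang the loaded scoop pan on the sprung balance

### The arm

A 7-joint arm with a two-finger parallel gripper is mounted at the origin on the work surface. World frame = base frame: x ahead of the robot, y to its left, z up, the work surface at z = 0. Lengths are in m, angles in degrees, forces in N, time in s.
With the tool pointing down it reaches from about 0.425 to 1.025 m from the base axis. Payload 3.6 kg.
Tool frame: the origin (TCP) lies midway between the tips of the shut fingers; the grasp point (between the pads) lies 19 mm behind it; z points along the fingers, x is the direction in which the jaws open and shut, and the axes are right-handed (so a half turn about z gives the same grasp; the last joint's range is limited). The gripper opens to 85 mm and grips with 20 to 120 N. Pads are 22 mm wide; open, the fingers measure 114 mm over their backs; the gripper's body (76 mm by 85 mm) begins 54 mm behind the grasp point. The pads swing forward as they close: fully open they stand 13 mm farther back than shut.
Start: joints at [62.653, 33.873, 2.773, 92.16, -1.908, 54.013, -1.931], TCP at [0.271, -0.672, 0.231] pointing down, gripper open.
Joint ranges: [-153.93, 153.93], [-27.13, 128.08], [-72.61, 78.16], [10.71, 143.7], [-87.88, 267.88], [4.46, 118.87], [-176.78, 176.78]. Speed limits (degrees/s): [147.25, 147.25, 180, 180, 180, 180, 180].

### API

Orientations are given as a 3x3 rotation matrix whose columns are the frame's x, y, z axes.
In Python, from cell import arm gives the robot as it stands. The module is installed in compiled form; this text tells all that it offers.
- The arm moves only by the tool send_rows, never from a script. Its argument "rows" is a list of rows, each an object of numbers: "jaw": the finger opening in cm, from 0 to 8.54; "dx", "dy", "dz": the shift along the tool's x, y, z in cm; "twist": the turn about the tool's z in rad. A call has 1 to 8 rows; each row is the pose to reach, as a shift and turn from the pose measured when the call began, along the tool's axes at that moment; what a row does not reach only later rows make up. A row lasts 1/12 s, in which the tool goes at most 41.7 mm and 7.16 degrees, less where a joint would pass 70% of its speed; a pose out of reach is approached as far as the arm can. A call with a gripper value outside its range is refused whole. The fingers move at their own pace and stop on an object; the grip force is fixed at half the most. Time passes only in rows, so rows that repeat a pose let the fingers close. It gives the time, the measured TCP pose, the force and the opening at its end, in the units of the state.
- arm.get_obs(): the state, without advancing time (a new reading comes with each control period).
- arm.grab_frame(name): name is "scene" or "top" or "wrist"; returns (picture, depth): 480x640x3 uint8, red, green, blue; 480x640 float32, m along the optical axis (not along the pixel's ray), 0 where there is no reading.
- arm.camera_params(name): a dict with "fovy" (degrees; the focal length in pixels is half the picture's height over the tangent of half this angle, whatever the lens; pixels are square), "cx", "cy" (the principal point, pixels), "k1" (the pictures are not rectified: a ray, as slopes to the right and down, at radius r is drawn at 1 + k1 r^2 times it, then the intrinsics apply), "R" (3x3) and "t" (3): a world point X has camera coordinates R X + t; the wrist camera has in their place "T_tool_cam" (4x4, takes a point from camera to tool coordinates, whose origin is the TCP and whose axes are the tool frame's). Camera axes: x right, y down, z forward; pixel columns grow to the right and rows downward; lengths in m; the calibration is good to about 2 mm. A picture is of the moment at which its call begins: read the wrist's pose just before it. camera_params takes no time and is no camera call.
- arm.hand_in(): hands the job in, once; it reports no verdict.
The state is a dict: "clock": time; "joint_pos": joint angles; "dq": joint speeds; "tau": joint torques, N m; "position": TCP position; "ee_rot": TCP orientation; "contact_force": force on the tool from outside, world axes, zero at the start; "torque": the same for the moment, N m; "finger_gap": opening from 0.0 (shut) to 1.0 (fully open).
Only numpy, scipy, OpenCV 4.12 (cv2) and the standard library are available. Lean on these libraries where they do the work, as an engineer would, in place of code of your own. Each camera call takes 0.05 s, during which the arm holds its last target. There are 200 camera calls.

### The job

Weigh the dark wood billet: pick up the scoop pan with the billet in it, hook the pan's back over the crossbar of the bench balance, and ease its weight on to the sprung carriage until the carriage carries all of it, only then letting go slowly, so that the carriage never drops, bounces or springs back. Leave the pan hanging still and roughly level with the billet in it; press nothing hard against the balance, keep the robot's own hand off it, and leave the other things on the bench alone.

Things in the scene. Friction and masses are not known exactly. Their poses are not given: they have to be found in the camera images.
- pan: Loose steel scoop pan. Origin: centre of the tray's underside; z up, x towards its hooked back. Tray 120 (x) by 100 (y) by 28 mm high, 3 mm walls. At the +x end a flat back plate 60 mm wide (y), rear face at x = 60, rises to z = 125 mm and ends in a hook (see seat). With the billet 0.25 to 0.77 kg, unknown beforehand; centre of mass near the tray's middle, far forward of the hook.
- handle (a point): Middle of the pan's flat-sided wooden bridge handle, the place to grip: pan x = 0, y = 0, z = 85 mm. The handle runs along x over the tray from x = -56 to +56 mm, 12 mm wide (y), 16 mm high. Axes as the pan's.
- seat (a point): Middle of the ceiling of the hook's slot, pan x = 69, z = 121 mm; it rests on top of the crossbar when hung. The slot is open below, 18 mm wide in x (x = 60 to 78 mm) and 60 mm in y, between the back plate and a 4 mm lip that hangs down to z = 102 mm; hook plate above 4 mm thick. Axes as the pan's.
- billet: Loose dark wood billet, 36 by 70 by 24 mm, lying in the pan's tray. Origin: centre of its underside.
- balance: Fixed bench balance: steel base 150 by 130 by 18 mm, grey column (34 mm square, 241 mm high, centred at x = +45 mm) on which an aluminium carriage with a crossbar slides up and down. Origin: at bench level, 30 mm behind the crossbar; z up, the front where the pan hangs faces -x. Hung, the pan's x axis points the same way as the balance's.
- bar (a point): Middle of the carriage's round crossbar: 10 mm thick, along y, 82 mm free between side arms, 215 mm above the bench unloaded; moves with the carriage. Axes as the balance's. 45 mm free behind it for the lip. A heel pad, 24 mm high, centred 70 mm lower, stands 9 mm ahead of the bar's axis; a level pan with its back plate just touching it has its seat right over the axis.
- carriage (a joint): Downward travel of the carriage in m: 0 at its upper stop (unloaded), at most 0.075. A soft, lightly damped spring (110 N/m, 0.3 N preload) holds it up, so it sinks some 20 to 65 mm under the loaded pan, depending on the weight.
- plane: Block plane, 140 mm long, steel, a bystander. Origin: centre of its underside.
- brush_pot: White pot of brushes, 72 mm wide, about 200 mm high, a bystander. Origin: centre of its underside.
- glue: Glue bottle, 56 mm wide, 130 mm high, a bystander. Origin: centre of its underside.
- driver: Screwdriver lying on the bench, a bystander. Origin under its middle.

How it is judged (in metres and radians):
On the way, in this order (a step that is already met when the one before it is completed fails the run):
1. the pan is lifted clear of the bench, in the gripper (distance of pan from where it was at the start of the episode above 0.06 m and height (world z) of pan above 0.05 m and contact force between the fingers and pan above 0.5 N and value of joint carriage below 0.005 m), for 0.2 s.
2. the hook is over the crossbar and the carriage has sunk at least 12 mm with the pan still in the gripper (z of seat in the frame of bar between 0.001 and 0.01 m and x of seat in the frame of bar between -0.009 and 0.009 m and y of seat in the frame of bar between -0.022 and 0.022 m and angle between pan's own z axis and vertical below 0.2 rad and angle between the x axis of pan and the x axis of bar, either way round below 0.2 rad and value of joint carriage above 0.012 m and contact force between the fingers and pan above 0.3 N), for 0.2 s.
At the end, for the whole second after the job is handed in: The pan hangs by its hook on the crossbar, released and still: seat 1-10 mm above the bar axis, within 9 mm in x, 22 mm in y, tilted and turned under 0.2 rad; carriage still, sunk 12-73 mm; billet in the pan (z of seat in the frame of bar between 0.001 and 0.01 m and x of seat in the frame of bar between -0.009 and 0.009 m and y of seat in the frame of bar between -0.022 and 0.022 m and angle between pan's own z axis and vertical below 0.2 rad and angle between the x axis of pan and the x axis of bar, either way round below 0.2 rad and x of billet in the frame of pan between -0.06 and 0.06 m and y of billet in the frame of pan between -0.05 and 0.05 m and z of billet in the frame of pan between -0.01 and 0.04 m and value of joint carriage between 0.012 and 0.073 m and velocity of joint carriage between -0.015 and 0.015 m/s and linear speed of each of pan, billet below 0.03 m/s and angular speed of pan below 0.3 rad/s and contact force between pan and the fingers below 0.1 N); the robot touches nothing.
It fails at once if the carriage drops, bounces or springs back faster than 0.09 m/s (velocity of joint carriage above 0.09 m/s or velocity of joint carriage below -0.09 m/s).
It fails at once if the pan is pressed against the balance with more than 25 N (contact force between pan and balance above 25 N).
It fails at once if the robot pushes the balance itself with more than 3 N (contact force between any of the arm, the fingers and balance above 3 N).
It fails at once if a bystander is moved more than 20 mm (distance of any of plane, brush_pot, glue, driver from where it was at the start of the episode above 0.02 m).
It also fails if it takes over 51 s, if anything falls off the work surface, if the arm or the gripper's body presses on something with over 40 N, if the wrist force passes 120 N, or if a joint passes its speed limit or range.

## Working session

There is one attempt and no reset: what is moved stays moved. The work goes in short steps, Python scripts to look and compute and a tool call to move; the robot and the scene stay as the last step left them, time stands still between calls to the robot, and variables do not carry over. Pictures are saved under pics/ and viewed, about 8 in all and at most 12, crops included, and the job is handed in when it is done.

Besides the shell and the picture viewer there is one more tool, called after ">>>" as name(argument=value, ...) on one line, values as JSON. send_rows: Moves the arm, as the interface text tells. Its arguments: {"type":"object","properties":{"rows":{"type":"array"}},"required":["rows"]}

```bash
mkdir -p pics
cat > h.py <<'E'
import numpy as np, cv2
from cell import arm
np.set_printoptions(precision=4,suppress=True)
def K(p):
    f=240/np.tan(np.radians(p['fovy'])/2); return f
def cam(name,obs=None):
    p=arm.camera_params(name)
    if name=='wrist':
        T=np.array(p['T_tool_cam']); R=np.array(obs['ee_rot']); 
        Rw=R@T[:3,:3]; c=R@T[:3,3]+np.array(obs['position'])
    else:
        Rw=np.array(p['R']).T; c=-Rw@np.array(p['t'])
    return p,Rw,c
def slopes(p,uv):
    uv=np.atleast_2d(np.float64(uv)); d=(uv-[p['cx'],p['cy']])/K(p); s=d.copy()
    for _ in range(20): s=d/(1+p['k1']*(s**2).sum(1,keepdims=True))
    return s
def rays(C,uv):
    p,Rw,c=C; s=slopes(p,uv); return c,np.c_[s,np.ones(len(s))]@Rw.T
def onplane(C,uv,z):
    c,d=rays(C,uv); return c+d*((z-c[2])/d[:,2])[:,None]
def cloud(C,D):
    v,u=np.mgrid[:480,:640]; c,d=rays(C,np.c_[u.ravel(),v.ravel()])
    return (c+d*D.ravel()[:,None]).reshape(480,640,3)
def proj(C,X):
    p,Rw,c=C; x=(np.atleast_2d(X)-c)@Rw; s=x[:,:2]/x[:,2:]; s=s*(1+p['k1']*(s**2).sum(1,keepdims=True)); return s*K(p)+[p['cx'],p['cy']]
E
python3 - <<'E'
from h import *
o=arm.get_obs(); print(o)
for n in('scene','top','wrist'):
    o=arm.get_obs();im,D=arm.grab_frame(n); np.savez(f'pics/{n}0.npz',im=im,D=D); cv2.imwrite(f'pics/{n}0.png',im[...,::-1]); p=cam(n,o); print(n,p[0]['fovy'],p[0]['k1'],p[2],p[1][:,2],(D>0).mean())
E
```

```text
{'clock': 0.0, 'joint_pos': array([62.6559, 33.9262,  2.7682, 92.2387, -1.9088, 54.0135, -1.9303]), 'dq': array([ 0.0988, -0.0478,  0.0579,  0.0126,  0.073 , -0.0169,  0.0817]), 'tau': array([ -0.0002, -54.8702,   1.5463, -19.8132,   0.0094,   0.0087,
         0.    ]), 'position': array([ 0.2711, -0.6715,  0.2301]), 'ee_rot': array([[ 0.3745, -0.9272, -0.001 ],
       [-0.9272, -0.3745,  0.0021],
       [-0.0023,  0.0001, -1.    ]]), 'contact_force': array([ 0.2889,  0.5823, -0.6434]), 'torque': array([ 0.0663, -0.0198, -0.0455]), 'finger_gap': 1.0013086019896347}
scene 55.45572591077527 -0.08121165596409631 [ 0.9433 -0.4912  0.846 ] [-0.3844  0.5624 -0.7321] 0.9962760416666666
top 48.276570434235964 0.026931464491259202 [0.3583 0.0371 1.2663] [ 0.1905  0.0087 -0.9817] 0.9960123697916666
wrist 58.170037642018954 -0.053012605609965326 [ 0.3321 -0.6472  0.3735] [-0.2401 -0.096  -0.966 ] 0.9961263020833333
```

View pics/scene0.png

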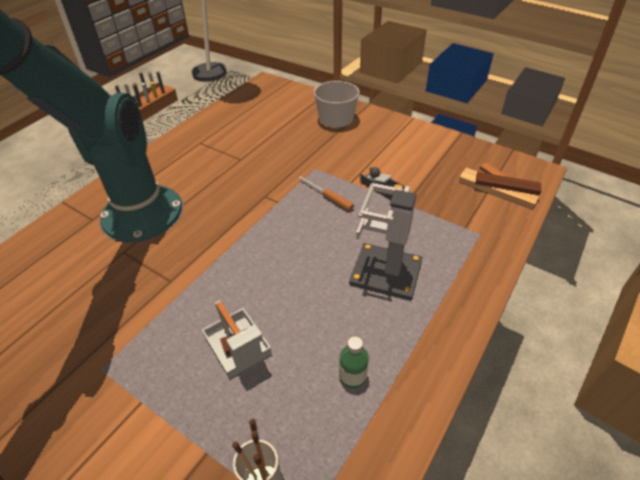

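View pics/top0.png

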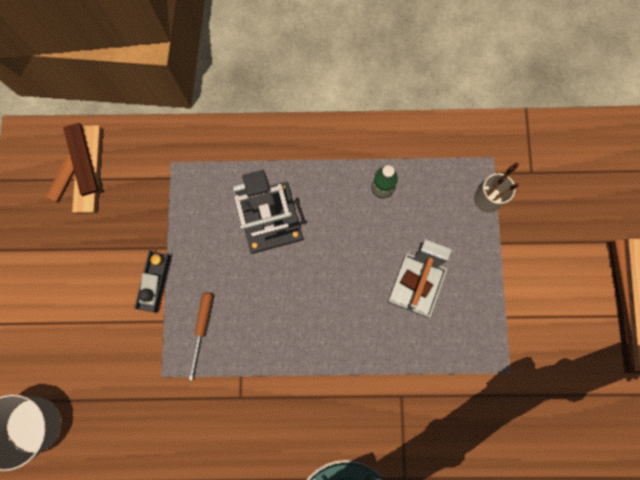

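The scene and top views show the pan around top px (418,282) with its hook towards (433,250). The balance's crossbar sits around (268,228) with its column at (257,183). The glue bottle is at (385,180), the pot at (495,190), and the plane and driver are far left.

```bash
cat > m.py <<'E'
from h import *
def rep(name,P):
    if len(P)<8: print(name,'few',len(P)); return
    r=cv2.minAreaRect(np.float32(P[:,:2]*1000)); print(name,len(P),'c',P.mean(0),'rect',np.round(r[0],1),np.round(r[1],1),round(r[2],1), 'zpct',np.percentile(P[:,2],[5,50,95]))
E
python3 - <<'E'
from m import *
for n in('top','scene'):
    f=np.load(f'pics/{n}0.npz'); C=cam(n); P=cloud(C,f['D']); hsv=cv2.cvtColor(f['im'],cv2.COLOR_RGB2HSV)
    z=P[...,2]; print(n)
    X,Y=P[...,0],P[...,1]
    if n=='top':
        v,u=np.mgrid[:480,:640]
        pan=(abs(u-420)<45)&(abs(v-278)<45); bal=(abs(u-265)<45)&(v>160)&(v<260)
    else:
        v,u=np.mgrid[:480,:640]
        pan=(u>195)&(u<285)&(v>290)&(v<390); bal=(u>340)&(u<435)&(v>175)&(v<305)
    print('bench',np.median(z[(X>.35)&(X<.6)&(abs(Y)<.08)]))
    rep('panall',P[pan&(z>.02)&(z<.14)])
    o=(hsv[...,0]<15)&(hsv[...,1]>120)
    rep('handle',P[pan&o&(z>.075)&(z<.11)])
    rep('hook',P[pan&(z>.112)&(z<.14)&~o])
    rep('tray',P[pan&(z>.015)&(z<.04)&~o])
    rep('billet',P[pan&o&(z>.015)&(z<.05)])
    rep('col',P[bal&(z>.23)&(z<.26)])
    rep('carr',P[bal&(z>.195)&(z<.228)])
    rep('base',P[bal&(z>.01)&(z<.03)])
    w=(hsv[...,1]<50)&(hsv[...,2]>150)
    rep('carrwhite',P[bal&w&(z>.15)])
p=arm.camera_params('wrist'); print(np.array(p['T_tool_cam']))
from cv2 import resize
a=cv2.imread('pics/top0.png')[155:265,205:325]; b=cv2.imread('pics/scene0.png')[170:310,330:450]
c=cv2.imread('pics/top0.png')[230:330,375:465]
g=[cv2.resize(x,(400,int(400*x.shape[0]/x.shape[1])))[:400] for x in(a,b)]
h=min(x.shape[0] for x in g); cv2.imwrite('pics/crop1.png',np.hstack([x[:h] for x in g]))
E
```

```text
top
bench 0.0014826562404941512
panall 1559 c [ 0.5232 -0.1818  0.0692] rect [ 512.8 -179.6] [100.9 142.9] 67.7 zpct [0.0234 0.0781 0.1266]
handle 289 c [ 0.5031 -0.1746  0.0923] rect [ 503.2 -175.1] [ 14.1 110.5] 66.2 zpct [0.0864 0.0929 0.0967]
hook 369 c [ 0.5652 -0.2003  0.1243] rect [ 566.  -201.2] [60.2 27.2] 67.1 zpct [0.117  0.1249 0.1285]
tray 427 c [ 0.5025 -0.1763  0.0256] rect [ 502.5 -175.3] [100.9 120.5] 67.8 zpct [0.0174 0.0263 0.0317]
billet 315 c [ 0.507  -0.17    0.0269] rect [ 522.4 -183.2] [65.9 72.9] 58.5 zpct [0.0232 0.0267 0.0308]
col 578 c [0.6852 0.1786 0.2396] rect [684.9 186.2] [47.5 68.2] 12.4 zpct [0.2337 0.24   0.2435]
carr 792 c [0.6447 0.1671 0.2183] rect [655.8 168.8] [ 96.8 109. ] 15.2 zpct [0.2031 0.2197 0.2251]
base 1773 c [0.6535 0.1598 0.0177] rect [671.4 168.1] [164.4 186.8] 82.2 zpct [0.0133 0.0177 0.0221]
carrwhite 779 c [0.6352 0.1651 0.2085] rect [519.6 132.8] [360.4 103.9] 14.6 zpct [0.1513 0.2195 0.2338]
scene
bench 0.0014945499647636695
panall 1787 c [ 0.5324 -0.1917  0.0737] rect [ 512.3 -179.4] [102.6 146.8] 67.4 zpct [0.0231 0.0737 0.1
[... 267 characters left out ...]
.7] [102.6 124.8] 67.9 zpct [0.0166 0.0269 0.0361]
billet 66 c [ 0.4938 -0.1966  0.0273] rect [ 477.7 -175.7] [14.9 87. ] 35.9 zpct [0.0201 0.0279 0.0299]
col 447 c [0.689  0.1729 0.24  ] rect [685.5 185.6] [46.3 72.6] 13.2 zpct [0.2335 0.241  0.2431]
carr 865 c [0.6593 0.1542 0.2171] rect [660.3 167.1] [103.7 107.5] 14.7 zpct [0.2016 0.2191 0.2258]
base 2681 c [0.6561 0.1885 0.0183] rect [594.  281.8] [182.  445.6] 35.7 zpct [0.0137 0.0182 0.0239]
carrwhite 573 c [0.647  0.1355 0.2179] rect [ 765.  -145.4] [ 92.1 772.6] 20.5 zpct [0.1514 0.2199 0.2349]
[[ 1.     -0.0003  0.0011 -0.0001]
 [-0.      0.966   0.2585 -0.0656]
 [-0.0011 -0.2585  0.966  -0.1433]
 [ 0.      0.      0.      1.    ]]
```

View pics/crop1.png

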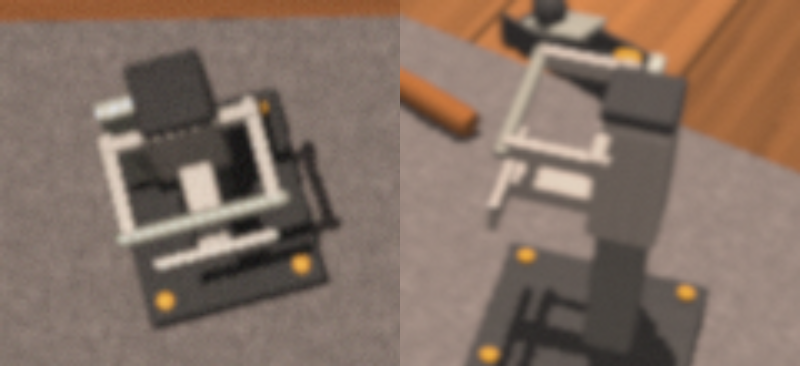

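View pics/wrist0.png

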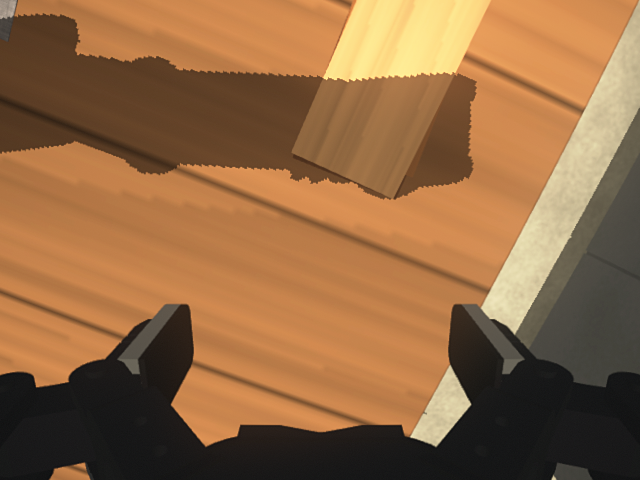

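The crop shows the crossbar as a greenish rod at the front, with top-view ends near (242,227) and (290,213). The heel pad is below and in front of it. Scene-view rod ends are near (372,185) and (361,215). The wrist view shows only bench. Next I'll refine the bar and compute the approach move.

```bash
cat >> m.py <<'E'
def tri(Ca,ua,Cb,ub):
    c1,d1=rays(Ca,ua);c2,d2=rays(Cb,ub);d1=d1[0];d2=d2[0]
    s=np.linalg.lstsq(np.c_[d1,-d2],c2-c1,rcond=None)[0]; a=c1+s[0]*d1;b=c2+s[1]*d2; return (a+b)/2,np.linalg.norm(a-b)
def Rz(a): a=np.radians(a); return np.array([[np.cos(a),-np.sin(a)],[np.sin(a),np.cos(a)]])
def delta(goal,yawx):
    """goal TCP world, world yaw (deg) of tool x -> dx,dy,dz cm, twist rad"""
    o=arm.get_obs(); R=np.array(o['ee_rot']); d=R.T@(np.array(goal)-o['position'])*100
    y=np.degrees(np.arctan2(R[1,0],R[0,0])); t=-(yawx-y); t=(t+180)%360-180
    print('clock',round(o['clock'],2),'pos',o['position'],'yawx',round(y,2),'-> d cm',d.round(2),'twist',round(np.radians(t),4),'F',o['contact_force'],'gap',round(o['finger_gap'],3))
E
python3 - <<'E'
from m import *
yaw=14.7
for n in('top','scene'):
    f=np.load(f'pics/{n}0.npz'); C=cam(n); P=cloud(C,f['D'])
    v,u=np.mgrid[:480,:640]
    bal=((abs(u-265)<45)&(v>160)&(v<260)) if n=='top' else (u>340)&(u<435)&(v>175)&(v<305)
    Q=P[bal]; q=(Q[:,:2]-[.655,.168])@Rz(yaw)
    s=(Q[:,2]>.205)&(Q[:,2]<.226)
    print(n,'xhist',np.histogram(q[s,0],np.arange(-.06,.07,.005)))
    m0=s&(abs(q[:,0]-q[s,0].min()-.006)<.007)&(abs(q[:,1])<.036)
    x0=np.median(q[s&(q[:,0]<-.03)&(abs(q[:,1])<.036),0])
    m=s&(abs(q[:,0]-x0)<.009)&(abs(q[:,1])<.036)
    W=Q[m]; a=np.polyfit(q[m,1],q[m,0],1); print('bar c',W.mean(0),'ztop',np.percentile(W[:,2],90),'slope deg',-np.degrees(np.arctan(a[0]))+yaw,'x0',x0,'mid',(Rz(yaw)@[x0,0])+[.655,.168], m.sum())
    print('y ext at bar', np.percentile(q[s&(abs(q[:,0]-x0)<.006),1],[1,99]))
    h=(Q[:,2]>.13)&(Q[:,2]<.165)&(q[:,0]<x0+.012)&(q[:,0]>x0-.03); rep('heel',Q[h]); print(np.percentile(q[h],[5,50,95],axis=0))
    # column
    k=(Q[:,2]>.235)&(Q[:,2]<.25); print('col q',np.percentile(q[k],[2,98],axis=0))
T,S=cam('top'),cam('scene')
for a,b in(((241.6,227),(372,185)),((290.5,213.5),(360.6,215))): print(tri(T,a,S,b))
delta([.5025,-.1755,.185],-112.4)
E
```

```text
top xhist (array([  0,   0,  52, 138,  80,  23,  19,  18,  21,  17,  21,  22,  19,
        28, 161,  53,  13,  33,   5,   1,   3,   1,   0,   0,   0]), array([-0.06 , -0.055, -0.05 , -0.045, -0.04 , -0.035, -0.03 , -0.025,
       -0.02 , -0.015, -0.01 , -0.005, -0.   ,  0.005,  0.01 ,  0.015,
        0.02 ,  0.025,  0.03 ,  0.035,  0.04 ,  0.045,  0.05 ,  0.055,
        0.06 ,  0.065]))
bar c [0.6143 0.1571 0.2185] ztop 0.22147067839130993 slope deg 14.383049913300866 x0 -0.04241094278616909 mid [0.614  0.1572] 173
y ext at bar [-0.053   0.0526]
heel 247 c [0.6106 0.1561 0.1513] rect [615.1 157.5] [20.6 79.7] 14.5 zpct [0.1366 0.1534 0.1589]
[[-0.0508 -0.0347]
 [-0.0483 -0.0006]
 [-0.0336  0.0346]]
col q [[ 0.0108 -0.0226]
 [ 0.0548  0.032 ]]
scene xhist (array([ 0,  0, 21, 81, 87, 32, 35, 36, 34, 36, 33, 38, 35, 25, 41, 49, 33,
       22, 20, 19, 22, 20, 21, 21,  0]), array([-0.06 , -0.055, -0.05 , -0.045, -0.04 , -0.035, -0.03 , -0.025,
       -0.02 , -0.015, -0.01 , -0.005, -0.   ,  0.005,  0.01 ,  0.015,
        0.02 ,  0.025,  0.03 ,  0.035,  0.04 ,  0.045,  0.05 ,  0.055,
        0.06 ,  0.065]))
bar c [0.6154 0.1569 0.2194] ztop 0.22132994586282048 slope deg 14.324328759478398 x0 -0.0408075061817314 mid [0.6155 0.1576] 110
y ext at bar [-0.0553  0.0473]
heel 165 c [0.6176 0.1458 0.151 ] rect [616.6 156.2] [21.8 80.6] 15.5 zpct [0.139  0.1524 0.1583]
[[-0.0489 -0.0404]
 [-0.0434 -0.0104]
 [-0.0311  0.0301]]
col q [[ 0.0119 -0.0252]
 [ 0.0559  0.0314]]
(array([0.6016, 0.2055, 0.2148]), np.float64(0.0010456398966824053))
(array([0.6285, 0.1074, 0.2166]), np.float64(0.0030215600367771195))
clock 0.15 pos [ 0.2712 -0.6717  0.2304] yawx -68.01 -> d cm [-37.34 -40.03   4.6 ] twist 0.7748 F [ 0.2066 -0.7204  0.0665] gap 1.002
```

>>> send_rows(rows=[{"jaw": 8.5,"dx": -4,"dy": -4,"dz": 0,"twist": 0.1},{"jaw": 8.5,"dx": -7,"dy": -7,"dz": 0,"twist": 0.2},{"jaw": 8.5,"dx": -9.5,"dy": -10,"dz": 0,"twist": 0.3},{"jaw": 8.5,"dx": -12,"dy": -13,"dz": 0,"twist": 0.4},{"jaw": 8.5,"dx": -14.5,"dy": -16,"dz": 0,"twist": 0.5},{"jaw": 8.5,"dx": -17,"dy": -19,"dz": 0,"twist": 0.6},{"jaw": 8.5,"dx": -19.5,"dy": -22,"dz": 0,"twist": 0.7},{"jaw": 8.5,"dx": -22,"dy": -24.5,"dz": 0,"twist": 0.775}])

```text
clock: 0.82
position: [0.4175, -0.3734, 0.2306]
ee_rot: [[-0.384, -0.923, -0.0], [-0.923, 0.384, 0.002], [-0.002, 0.001, -1.0]]
contact_force: [0.6, 0.1, 0.5]
finger_gap: 0.99
```

```bash
python3 -c "
from m import *
delta([.5025,-.1755,.185],-112.4)"
```

```text
clock 0.82 pos [ 0.4175 -0.3734  0.2306] yawx -112.6 -> d cm [-21.53  -0.25   4.6 ] twist -0.0034 F [0.602  0.1107 0.452 ] gap 0.99
```

Stop above the pan and take a close wrist look.

>>> send_rows(rows=[{"jaw": 8.5,"dx": -3.5,"dy": 0,"dz": 0.5,"twist": 0},{"jaw": 8.5,"dx": -7,"dy": 0,"dz": 1,"twist": 0},{"jaw": 8.5,"dx": -10.5,"dy": -0.1,"dz": 2,"twist": 0},{"jaw": 8.5,"dx": -14,"dy": -0.2,"dz": 3,"twist": 0},{"jaw": 8.5,"dx": -17.5,"dy": -0.2,"dz": 4,"twist": 0},{"jaw": 8.5,"dx": -20,"dy": -0.2,"dz": 4.6,"twist": 0},{"jaw": 8.5,"dx": -21.5,"dy": -0.2,"dz": 4.6,"twist": 0},{"jaw": 8.5,"dx": -21.5,"dy": -0.2,"dz": 4.6,"twist": 0}])

```text
clock: 1.48
position: [0.5035, -0.1707, 0.1843]
ee_rot: [[-0.377, -0.926, -0.001], [-0.926, 0.377, 0.005], [-0.004, 0.002, -1.0]]
contact_force: [0.5, 0.4, -0.2]
finger_gap: 0.996
```

Run:
```python
from m import *
o=arm.get_obs();im,D=arm.grab_frame('wrist'); np.savez('pics/w1.npz',im=im,D=D); cv2.imwrite('pics/w1.png',im[...,::-1])
P=cloud(cam('wrist',o),D); hsv=cv2.cvtColor(im,cv2.COLOR_RGB2HSV); x=P-[.502,-.1755,0]
q=x[...,:2]@Rz(-22.3); z=P[...,2]
print('bench/tray zpct')
hd=(abs(q[...,0])<.06)&(abs(q[...,1])<.012)&(z>.08)&(z<.105); rep('handle',P[hd]); print(np.percentile(q[hd],[1,50,99],axis=0))
a=np.polyfit(q[hd][:,0],q[hd][:,1],1);print('yaw',-22.3+np.degrees(np.arctan(a[0])))
hk=(q[...,0]>.05)&(q[...,0]<.09)&(abs(q[...,1])<.04)&(z>.115)&(z<.135); rep('hook',P[hk]);print(np.percentile(q[hk],[1,50,99],axis=0))
hs=[]
for k in range(4): hs.append(arm.get_obs()['contact_force']); arm.grab_frame('wrist')
print(np.mean(hs,0),np.std(hs,0))
delta([.502,-.1755,.0675],-112.4)
```

```text
bench/tray zpct
handle 3990 c [ 0.504  -0.1755  0.0935] rect [ 499.9 -174. ] [ 11.5 114.5] 67.8 zpct [0.092  0.0936 0.0947]
[[-0.0583 -0.005 ]
 [ 0.0036  0.0008]
 [ 0.0541  0.0064]]
yaw -22.25245461418862
hook 7827 c [ 0.5667 -0.201   0.1257] rect [ 566.5 -201. ] [60.7 25.6] 67.9 zpct [0.1246 0.1257 0.1268]
[[ 0.0566 -0.0285]
 [ 0.0695  0.0009]
 [ 0.082   0.0304]]
[ 0.2929 -0.5581  0.    ] [0.3569 0.2071 0.5637]
clock 1.73 pos [ 0.5013 -0.1774  0.1852] yawx -112.76 -> d cm [-0.19  0.   11.77] twist -0.0062 F [-0.4695 -0.0332  0.6764] gap 0.995
```

View pics/w1.png

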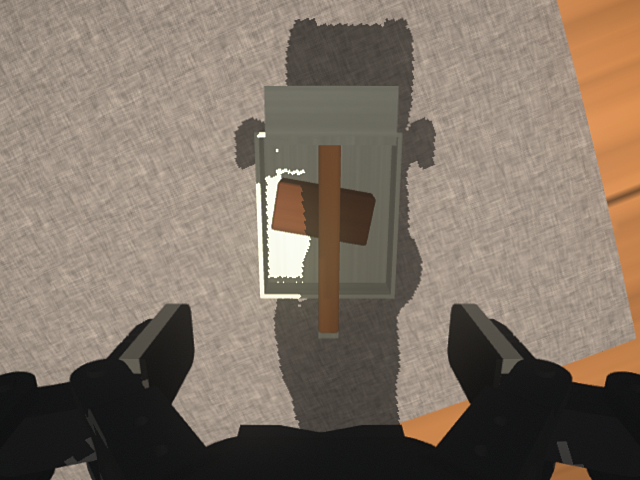

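The wrist view has the handle running vertically at px column ~329 (rows 145–335), the hook plate at rows 87–135, and the billet in the tray across the handle. Position agrees with the far cameras to about 1 mm, so I descend and grip.

>>> send_rows(rows=[{"jaw": 6,"dx": -0.2,"dy": 0,"dz": 2,"twist": 0},{"jaw": 6,"dx": -0.2,"dy": 0,"dz": 4.5,"twist": 0},{"jaw": 6,"dx": -0.2,"dy": 0,"dz": 7,"twist": 0},{"jaw": 6,"dx": -0.2,"dy": 0,"dz": 9.5,"twist": 0},{"jaw": 6,"dx": -0.2,"dy": 0,"dz": 11,"twist": 0},{"jaw": 6,"dx": -0.2,"dy": 0,"dz": 11.8,"twist": 0},{"jaw": 6,"dx": -0.2,"dy": 0,"dz": 11.8,"twist": 0},{"jaw": 6,"dx": -0.2,"dy": 0,"dz": 11.8,"twist": 0}])

```text
clock: 2.4
position: [0.502, -0.1765, 0.0675]
ee_rot: [[-0.388, -0.922, 0.0], [-0.922, 0.388, 0.001], [-0.001, 0.0, -1.0]]
contact_force: [0.4, 0.3, 0.3]
finger_gap: 0.703
```

Run:
```python
from m import *
hs=[]
for k in range(8): hs.append(arm.get_obs()['contact_force']); arm.grab_frame('wrist')
print(np.mean(hs,0),np.std(hs,0))
delta([.5018,-.175,.067],-112.3)
```

```text
[-0.0242  0.0851 -0.116 ] [0.5931 0.4625 0.8012]
clock 2.8 pos [ 0.5024 -0.1754  0.0678] yawx -112.75 -> d cm [-0.02  0.08  0.08] twist -0.0078 F [-0.3723 -0.5786 -0.1414] gap 0.7
```

>>> send_rows(rows=[{"jaw": 4,"dx": 0,"dy": 0.05,"dz": 0.05,"twist": -0.006},{"jaw": 3,"dx": 0,"dy": 0.05,"dz": 0.05,"twist": -0.006},{"jaw": 2,"dx": 0,"dy": 0.05,"dz": 0.05,"twist": -0.006},{"jaw": 1.5,"dx": 0,"dy": 0.05,"dz": 0.05,"twist": -0.006},{"jaw": 0.8,"dx": 0,"dy": 0.05,"dz": 0.05,"twist": -0.006},{"jaw": 0.2,"dx": 0,"dy": 0.05,"dz": 0.05,"twist": -0.006},{"jaw": 0,"dx": 0,"dy": 0.05,"dz": 0.05,"twist": -0.006},{"jaw": 0,"dx": 0,"dy": 0.05,"dz": 0.05,"twist": -0.006}])

```text
clock: 3.47
position: [0.5022, -0.1749, 0.0673]
ee_rot: [[-0.381, -0.925, 0.001], [-0.925, 0.381, 0.001], [-0.002, -0.001, -1.0]]
contact_force: [-0.1, 1.5, 0.6]
finger_gap: 0.129
```

>>> send_rows(rows=[{"jaw": 0,"dx": 0,"dy": 0,"dz": 0,"twist": 0},{"jaw": 0,"dx": 0,"dy": 0,"dz": 0,"twist": 0},{"jaw": 0,"dx": 0,"dy": 0,"dz": 0,"twist": 0}])

```text
clock: 3.72
position: [0.5022, -0.1749, 0.0674]
ee_rot: [[-0.381, -0.925, 0.001], [-0.925, 0.381, 0.001], [-0.002, -0.001, -1.0]]
contact_force: [-0.2, 0.2, 0.5]
finger_gap: 0.127
```

>>> send_rows(rows=[{"jaw": 0,"dx": 0,"dy": 0,"dz": -0.5,"twist": 0},{"jaw": 0,"dx": 0,"dy": 0,"dz": -1.5,"twist": 0},{"jaw": 0,"dx": 0,"dy": 0,"dz": -3,"twist": 0},{"jaw": 0,"dx": 0,"dy": 0,"dz": -5,"twist": 0},{"jaw": 0,"dx": 0,"dy": 0,"dz": -7,"twist": 0},{"jaw": 0,"dx": 0,"dy": 0,"dz": -9,"twist": 0},{"jaw": 0,"dx": 0,"dy": 0,"dz": -11,"twist": 0},{"jaw": 0,"dx": 0,"dy": 0,"dz": -13,"twist": 0}])

```text
clock: 4.38
position: [0.5003, -0.1749, 0.1981]
ee_rot: [[-0.381, -0.924, -0.001], [-0.924, 0.381, 0.002], [-0.001, 0.002, -1.0]]
contact_force: [-0.1, 0.5, -6.6]
finger_gap: 0.126
```

>>> send_rows(rows=[{"jaw": 0,"dx": 0,"dy": 0,"dz": -1,"twist": 0},{"jaw": 0,"dx": 0,"dy": 0,"dz": -2,"twist": 0},{"jaw": 0,"dx": 0,"dy": 0,"dz": -2.5,"twist": 0},{"jaw": 0,"dx": 0,"dy": 0,"dz": -2.5,"twist": 0},{"jaw": 0,"dx": 0,"dy": 0,"dz": -2.5,"twist": 0}])

```text
clock: 4.8
position: [0.4997, -0.1748, 0.2227]
ee_rot: [[-0.381, -0.924, -0.002], [-0.924, 0.381, 0.002], [-0.001, 0.003, -1.0]]
contact_force: [0.5, -0.7, -7.7]
finger_gap: 0.129
```

```bash
cat >> m.py <<'E'
def force(n=16,save=None):
    h=[];z=[]
    for k in range(n):
        o=arm.get_obs(); h.append(o['contact_force']); z.append(o['position']); arm.grab_frame('wrist')
    print('F',np.mean(h,0),'se',np.std(h,0)/n**.5,'pos',np.mean(z,0))
def hookrel(name='wrist',tag='x'):
    """hook plate corners/ slot seen; return pan hook points relative to tool via depth"""
    o=arm.get_obs(); im,D=arm.grab_frame(name); np.savez(f'pics/{tag}.npz',im=im,D=D,pos=o['position'],R=o['ee_rot']); cv2.imwrite(f'pics/{tag}.png',im[...,::-1])
    return o,im,D,cloud(cam(name,o),D)
E
python3 - <<'E'
from m import *
force(16)
o,im,D,P=hookrel('wrist','w2')
R=np.array(o['ee_rot']); L=(P-o['position'])@R  # tool coords; pan x ~ -tool y, pan y ~ -tool x? , z ~ -tool z
m=(L[...,1]<-.045)&(L[...,1]>-.1)&(abs(L[...,0])<.05)&(L[...,2]<-.045)&(L[...,2]>-.08)&(D>0)
Q=L[m]; print('hook tool coords: pct',np.percentile(Q,[1,50,99],axis=0),len(Q))
A=np.c_[Q[:,:2],np.ones(len(Q))]; print('plane',np.linalg.lstsq(A,Q[:,2],rcond=None)[0]); print(cv2.minAreaRect(np.float32(Q[:,:2]*1000)))
yaw=14.5; e=Rz(yaw)@[1,0]; g=np.array([.615,.157])-e*(.069+.05)
delta([*g,.225],yaw-90)
E
```

```text
F [-0.0171  0.0738 -6.6058] se [0.1174 0.1795 0.1542] pos [ 0.5    -0.1749  0.2227]
hook tool coords: pct [[-0.0296 -0.0821 -0.0596]
 [-0.0003 -0.07   -0.0581]
 [ 0.0292 -0.0567 -0.0566]] 44365
plane [ 0.0011 -0.0029 -0.0583]
((-0.2156982421875, -69.51869201660156), (26.335657119750977, 61.41255569458008), 89.59688568115234)
clock 5.65 pos [ 0.5003 -0.175   0.2232] yawx -112.41 -> d cm [-27.91  11.57  -0.14] twist -0.6443 F [ 0.3579 -0.3571 -7.0692] gap 0.127
```

Weight is about 6.5 N, so I expect roughly 56 mm of sag. The grip is centred and level, with the seat at tool y −69.5 mm and z −54.3 mm. Next is the pose in front of the bar.

>>> send_rows(rows=[{"jaw": 0,"dx": -1,"dy": 0.4,"dz": 0,"twist": -0.02},{"jaw": 0,"dx": -3,"dy": 1.2,"dz": 0,"twist": -0.06},{"jaw": 0,"dx": -5.3,"dy": 2.2,"dz": 0,"twist": -0.12},{"jaw": 0,"dx": -7.7,"dy": 3.2,"dz": 0,"twist": -0.18},{"jaw": 0,"dx": -10,"dy": 4.1,"dz": 0,"twist": -0.24},{"jaw": 0,"dx": -12.3,"dy": 5.1,"dz": 0,"twist": -0.3},{"jaw": 0,"dx": -14.3,"dy": 6,"dz": 0,"twist": -0.35},{"jaw": 0,"dx": -16,"dy": 6.7,"dz": 0,"twist": -0.39}])

```text
clock: 6.32
position: [0.4988, 0.0016, 0.2235]
ee_rot: [[0.004, -1.0, -0.002], [-1.0, -0.004, 0.003], [-0.003, 0.002, -1.0]]
contact_force: [-0.1, -0.7, -6.5]
finger_gap: 0.127
```

Run:
```python
from m import *
yaw=14.5; e=Rz(yaw)@[1,0]; g=np.array([.615,.157])-e*(.0695+.05)
delta([*g,.225],yaw-90)
```

```text
clock 6.32 pos [0.4988 0.0016 0.2235] yawx -89.75 -> d cm [-12.55  -0.11  -0.11] twist -0.2488 F [-0.0583 -0.7151 -6.5092] gap 0.127
```

>>> send_rows(rows=[{"jaw": 0,"dx": -2,"dy": 0,"dz": 0,"twist": -0.04},{"jaw": 0,"dx": -4,"dy": 0,"dz": 0,"twist": -0.08},{"jaw": 0,"dx": -6,"dy": 0,"dz": 0,"twist": -0.12},{"jaw": 0,"dx": -8,"dy": 0,"dz": -0.1,"twist": -0.16},{"jaw": 0,"dx": -10,"dy": -0.1,"dz": -0.1,"twist": -0.2},{"jaw": 0,"dx": -11.6,"dy": -0.1,"dz": -0.1,"twist": -0.23},{"jaw": 0,"dx": -12.5,"dy": -0.1,"dz": -0.1,"twist": -0.249},{"jaw": 0,"dx": -12.5,"dy": -0.1,"dz": -0.1,"twist": -0.249}])

```text
clock: 6.98
position: [0.4991, 0.1298, 0.225]
ee_rot: [[0.255, -0.967, -0.001], [-0.967, -0.255, 0.004], [-0.005, 0.0, -1.0]]
contact_force: [-0.5, -0.0, -6.3]
finger_gap: 0.124
```

Run:
```python
from m import *
arm.grab_frame('top');arm.grab_frame('top')
yaw=14.5; e=Rz(yaw)@[1,0]; B=np.array([.615,.157])
for n in('wrist','top','scene'):
    o,im,D,P=hookrel(n,n+'3')
    q=(P[...,:2]-B)@Rz(yaw); z=P[...,2]
    s=(abs(q[...,0])<.012)&(abs(q[...,1])<.036)&(z>.206)&(z<.226); rep(n+' bar',P[s])
    if s.sum()>50:
        a=np.polyfit(q[s][:,1],q[s][:,0],1); print('bar x off',a[1],np.percentile(q[s][:,0],[3,50,97]),'yaw',yaw-np.degrees(np.arctan(a[0])))
    s=(abs(q[...,0])<.012)&(z>.206)&(z<.228); print('y ext',np.percentile(q[s][:,1],[1,99]))
    t=(abs(q[...,0]+.05)<.025)&(abs(q[...,1])<.04)&(z>.272)&(z<.295); rep(n+' hook',P[t]); print(np.percentile(q[t],[2,50,98],axis=0))
delta([*(B-e*.0695),.21],yaw-90)
```

```text
wrist bar few 0Traceback (most recent call last):
  File "<stdin>", line 10, in <module>
    return _quantile_unchecked(
        a, q, axis, out, overwrite_input, method, keepdims, weights)
    return _ureduce(a,
                    func=_quantile_ureduce_func,
    ...<5 lines>...
                    overwrite_input=overwrite_input,
                    method=method)
    r = func(a, **kwargs)
    result = _quantile(arr,
                       quantiles=q,
    ...<2 lines>...
                       out=out,
                       weights=wgt)
    slices_having_nans = np.isnan(arr[-1, ...])
                                  ~~~^^^^^^^^^
IndexError: index -1 is out of bounds for axis 0 with size 0
```

View pics/wrist3.png

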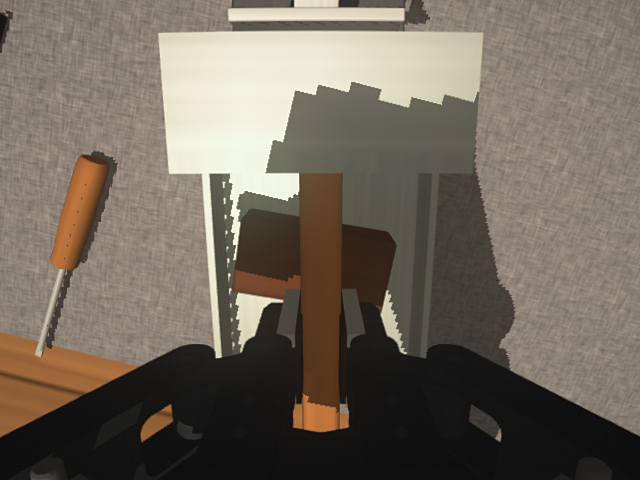

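The wrist view shows the hook plate at rows 33–173 (columns 159–483). The heel pad is just beyond it at rows 10–20 (columns 229–405), nearly parallel and centred. The bar is out of view, so I'll measure it with the fixed cameras.

```bash
cat > meas.py <<'E'
from m import *
import sys
yaw=14.5; e=Rz(yaw)@[1,0]; B=np.array([.615,.157])
def meas(tag,hx,barz=(.206,.226),hookz=(.272,.295)):
  for n in('top','scene'):
    o,im,D,P=hookrel(n,n+tag)
    q=(P[...,:2]-B)@Rz(yaw); z=P[...,2]
    s=(abs(q[...,0])<.012)&(abs(q[...,1])<.036)&(z>barz[0])&(z<barz[1])
    if s.sum()>20:
        a=np.polyfit(q[s][:,1],q[s][:,0],1); print(n,'bar x off',a[1],np.percentile(q[s][:,0],[3,50,97]),'yaw',yaw-np.degrees(np.arctan(a[0])),'z',np.percentile(z[s],[50,95]))
        s=(abs(q[...,0])<.012)&(z>barz[0])&(z<barz[1]+.002); print('   y ext',np.percentile(q[s][:,1],[1,99]))
    t=(abs(q[...,0]-hx)<.03)&(abs(q[...,1])<.042)&(z>hookz[0])&(z<hookz[1])
    if t.sum()>20: print(n,'hook'); rep(n,P[t]); print('   q',np.percentile(q[t],[2,50,98],axis=0).tolist())
E
python3 - <<'E'
from meas import *
meas('4',-.05)
delta([*(B-e*.0695),.21],yaw-90)
E
```

```text
scene bar x off 0.0003852473029630031 [-0.0047  0.0005  0.0043] yaw 14.322547231590066 z [0.2194 0.2213]
   y ext [-0.0545  1.2953]
scene hook
scene 297 c [0.5683 0.1381 0.2817] rect [566.6 141.3] [26.5 63.4] 16.4 zpct [0.2754 0.2824 0.2842]
   q [[-0.06354688976023501, -0.034115888897744244], [-0.0496610089707231, -0.007064522402610662], [-0.03823778413389668, 0.02586872751897523]]
clock 7.23 pos [0.4991 0.1247 0.2247] yawx -75.65 -> d cm [-0.24 -5.08  1.46] twist -0.0026 F [ 0.4347 -0.5373 -6.1464] gap 0.13
```

>>> send_rows(rows=[{"jaw": 0,"dx": -0.1,"dy": -0.7,"dz": 0,"twist": 0},{"jaw": 0,"dx": -0.2,"dy": -1.5,"dz": 0,"twist": 0},{"jaw": 0,"dx": -0.25,"dy": -2.5,"dz": 0,"twist": 0},{"jaw": 0,"dx": -0.25,"dy": -3.5,"dz": 0,"twist": 0},{"jaw": 0,"dx": -0.25,"dy": -4.3,"dz": 0,"twist": 0},{"jaw": 0,"dx": -0.25,"dy": -4.8,"dz": 0,"twist": 0},{"jaw": 0,"dx": -0.25,"dy": -4.95,"dz": 0,"twist": 0},{"jaw": 0,"dx": -0.25,"dy": -4.95,"dz": 0,"twist": 0}])

```text
clock: 7.9
position: [0.5469, 0.1395, 0.2244]
ee_rot: [[0.248, -0.969, -0.002], [-0.969, -0.248, 0.001], [-0.002, 0.002, -1.0]]
contact_force: [-1.2, 0.8, -5.8]
finger_gap: 0.126
```

Run:
```python
from meas import *
meas('5',0)
o,im,D,P=hookrel('wrist','wrist5')
im=cv2.imread('pics/scene5.png')[150:310,300:460]; cv2.imwrite('pics/crop5.png',np.hstack([cv2.resize(im,(400,400)),cv2.resize(cv2.imread('pics/wrist5.png'),(400,300)).__class__(0) if 0 else cv2.copyMakeBorder(cv2.resize(cv2.imread('pics/wrist5.png'),(400,300)),0,100,0,0,0)]))
delta([*(B-e*(.0695+.0013)),.18],yaw-90)
```

```text
scene bar x off -0.0031640516262979664 [-0.0119 -0.0013  0.0044] yaw 14.485414325923841 z [0.2196 0.2233]
   y ext [-0.0549  1.2933]
scene hook
scene 305 c [0.6152 0.152  0.2814] rect [613.7 154.2] [26.4 63.2] 14.1 zpct [0.2757 0.2819 0.2837]
   q [[-0.014356266958209645, -0.03219555165748014], [-0.0010169490931462692, -0.005268456346212959], [0.011084745565218544, 0.02739356226306901]]
clock 8.05 pos [0.5457 0.1392 0.2244] yawx -75.65 -> d cm [ 0.02 -0.09  4.44] twist -0.0026 F [-0.6375 -0.5035 -6.2953] gap 0.125
```

View pics/crop5.png

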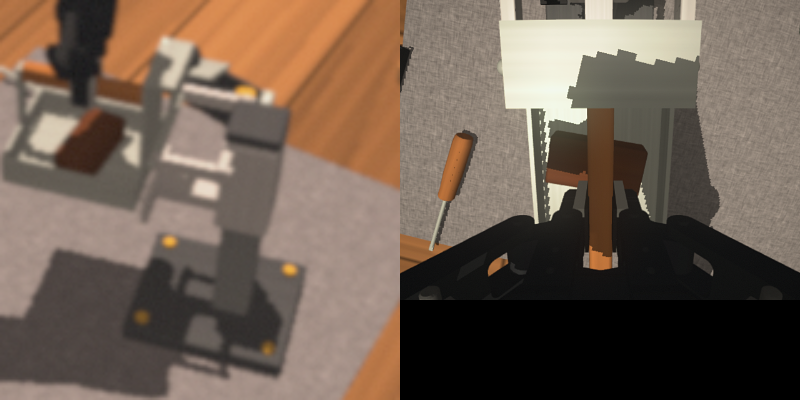

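The scene crop shows the hook just over the bar. The wrist view suggests the side arms sit to the right of the hook, so I'll check that laterally with wrist depth.

Run:
```python
from meas import *
f=np.load('pics/wrist5.npz'); o=dict(position=f['pos'],ee_rot=f['R']); P=cloud(cam('wrist',o),f['D']); q=(P[...,:2]-B)@Rz(yaw); z=P[...,2]
for lo in np.arange(.012,.05,.006):
    s=(q[...,0]>lo)&(q[...,0]<lo+.006)&(z>.19)&(z<.235)
    y=q[s][:,1]
    if len(y)>10: print(lo,len(y),'ypct',np.percentile(y,[1,99]),'inner',y[y<0].max(initial=-1),y[y>0].min(initial=1),'z',np.median(z[s]))
t=(abs(q[...,0])<.03)&(z>.27)&(z<.295); print('hook',np.percentile(q[t],[1,99],axis=0))
print(np.histogram(z[:60][f['D'][:60]>0],np.arange(0,.32,.02)))
```

```text
0.018000000000000002 232 ypct [-0.0477  0.0497] inner -0.03942507846402728 0.04161196608272584 z 0.2225773274418183
0.024000000000000004 1389 ypct [-0.0474  0.0496] inner -0.03934804478686516 0.04156379048405308 z 0.22231376407083428
0.030000000000000006 644 ypct [-0.0473  0.0496] inner -0.03933489387450144 0.041609797496379414 z 0.22195965944562512
hook [[-0.0145 -0.0296]
 [ 0.0109  0.0292]]
(array([23963,   182,    31,    63,    96,    64,   137,  1785,     0,
           0,   523,  1742,     0,     8,  9068]), array([0.  , 0.02, 0.04, 0.06, 0.08, 0.1 , 0.12, 0.14, 0.16, 0.18, 0.2 ,
       0.22, 0.24, 0.26, 0.28, 0.3 ]))
```

Arm inner faces are at y −39.4 and +41.6 mm and the hook spans ±29.5, so it is centred within about 1.5 mm. Lowering, slow near contact.

>>> send_rows(rows=[{"jaw": 0,"dx": 0,"dy": -0.08,"dz": 0.5,"twist": 0},{"jaw": 0,"dx": 0,"dy": -0.08,"dz": 1.2,"twist": 0},{"jaw": 0,"dx": 0,"dy": -0.08,"dz": 2,"twist": 0},{"jaw": 0,"dx": 0,"dy": -0.08,"dz": 2.8,"twist": 0},{"jaw": 0,"dx": 0,"dy": -0.08,"dz": 3.6,"twist": 0},{"jaw": 0,"dx": 0,"dy": -0.08,"dz": 4.3,"twist": 0},{"jaw": 0,"dx": 0,"dy": -0.08,"dz": 4.8,"twist": 0},{"jaw": 0,"dx": 0,"dy": -0.08,"dz": 5,"twist": 0}])

```text
clock: 8.72
position: [0.5456, 0.1392, 0.1731]
ee_rot: [[0.248, -0.969, -0.005], [-0.969, -0.248, 0.0], [-0.002, 0.005, -1.0]]
contact_force: [0.4, -0.1, -6.1]
finger_gap: 0.128
```

Run:
```python
from meas import *
force(12)
meas('6',0,barz=(.19,.2255),hookz=(.227,.25))
delta([*(B-e*(.0695+.0013)),.15],yaw-90)
```

```text
F [ 0.0283  0.1587 -6.3429] se [0.187  0.1464 0.1731] pos [0.5464 0.1394 0.1744]
scene bar x off 0.004708373872416288 [-0.0117  0.0033  0.0111] yaw 3.1804426409470885 z [0.2174 0.2246]
   y ext [-0.0553  1.2989]
scene hook
scene 271 c [0.6144 0.1533 0.232 ] rect [613.3 155.3] [26.7 64.4] 14.8 zpct [0.2297 0.2321 0.2342]
   q [[-0.014556183296173489, -0.03198995741710303], [-0.0013463310702313191, -0.003820462103402451], [0.01106387061224574, 0.028707488433005666]]
clock 9.42 pos [0.5463 0.1394 0.1745] yawx -75.65 -> d cm [ 0.02 -0.02  2.45] twist -0.0025 F [ 0.0869  0.3081 -7.1858] gap 0.121
```

>>> send_rows(rows=[{"jaw": 0,"dx": 0,"dy": 0,"dz": 0.15,"twist": 0},{"jaw": 0,"dx": 0,"dy": 0,"dz": 0.3,"twist": 0},{"jaw": 0,"dx": 0,"dy": 0,"dz": 0.45,"twist": 0},{"jaw": 0,"dx": 0,"dy": 0,"dz": 0.6,"twist": 0},{"jaw": 0,"dx": 0,"dy": 0,"dz": 0.75,"twist": 0},{"jaw": 0,"dx": 0,"dy": 0,"dz": 0.9,"twist": 0},{"jaw": 0,"dx": 0,"dy": 0,"dz": 1.05,"twist": 0},{"jaw": 0,"dx": 0,"dy": 0,"dz": 1.2,"twist": 0}])

```text
clock: 10.08
position: [0.5463, 0.1395, 0.1624]
ee_rot: [[0.248, -0.969, -0.003], [-0.969, -0.248, 0.001], [-0.002, 0.003, -1.0]]
contact_force: [-0.0, -0.0, -5.7]
finger_gap: 0.128
```

>>> send_rows(rows=[{"jaw": 0,"dx": 0,"dy": 0,"dz": 0.15,"twist": 0},{"jaw": 0,"dx": 0,"dy": 0,"dz": 0.3,"twist": 0},{"jaw": 0,"dx": 0,"dy": 0,"dz": 0.45,"twist": 0},{"jaw": 0,"dx": 0,"dy": 0,"dz": 0.6,"twist": 0},{"jaw": 0,"dx": 0,"dy": 0,"dz": 0.75,"twist": 0},{"jaw": 0,"dx": 0,"dy": 0,"dz": 0.9,"twist": 0},{"jaw": 0,"dx": 0,"dy": 0,"dz": 1.05,"twist": 0},{"jaw": 0,"dx": 0,"dy": 0,"dz": 1.2,"twist": 0}])

```text
clock: 10.75
position: [0.5464, 0.1395, 0.1503]
ee_rot: [[0.248, -0.969, -0.003], [-0.969, -0.248, 0.001], [-0.002, 0.002, -1.0]]
contact_force: [-1.0, -1.6, -3.9]
finger_gap: 0.124
```

Run:
```python
from meas import *
force(14)
o,im,D,P=hookrel('wrist','wrist7')
q=(P[...,:2]-B)@Rz(yaw); z=P[...,2]
s=(q[...,0]>.018)&(q[...,0]<.036)&(z>.15)&(z<.23)&(abs(q[...,1])>.038)&(abs(q[...,1])<.05); rep('arms',P[s])
delta([*(B-e*(.0695+.0013)),.15],yaw-90)
```

```text
F [-0.3693 -0.0825 -4.4336] se [0.127  0.1355 0.1204] pos [0.5464 0.1395 0.1504]
arms 634 c [0.6308 0.1718 0.2002] rect [633.9 163.1] [ 3.6 97.6] 14.5 zpct [0.1941 0.1996 0.2067]
clock 11.5 pos [0.5464 0.1395 0.1504] yawx -75.65 -> d cm [ 0.02 -0.    0.04] twist -0.0026 F [ 0.3395 -0.2482 -4.7745] gap 0.132
```

Contact was as expected: about 15 mm sunk and 2 N transferred. Continuing down.

>>> send_rows(rows=[{"jaw": 0,"dx": 0,"dy": 0,"dz": 0.15,"twist": 0},{"jaw": 0,"dx": 0,"dy": 0,"dz": 0.3,"twist": 0},{"jaw": 0,"dx": 0,"dy": 0,"dz": 0.47,"twist": 0},{"jaw": 0,"dx": 0,"dy": 0,"dz": 0.64,"twist": 0},{"jaw": 0,"dx": 0,"dy": 0,"dz": 0.81,"twist": 0},{"jaw": 0,"dx": 0,"dy": 0,"dz": 0.98,"twist": 0},{"jaw": 0,"dx": 0,"dy": 0,"dz": 1.15,"twist": 0},{"jaw": 0,"dx": 0,"dy": 0,"dz": 1.3,"twist": 0}])

```text
clock: 12.17
position: [0.5465, 0.1395, 0.1373]
ee_rot: [[0.248, -0.969, -0.003], [-0.969, -0.248, 0.001], [-0.002, 0.002, -1.0]]
contact_force: [0.3, -1.7, -2.8]
finger_gap: 0.13
```

>>> send_rows(rows=[{"jaw": 0,"dx": 0,"dy": 0,"dz": 0.15,"twist": 0},{"jaw": 0,"dx": 0,"dy": 0,"dz": 0.3,"twist": 0},{"jaw": 0,"dx": 0,"dy": 0,"dz": 0.47,"twist": 0},{"jaw": 0,"dx": 0,"dy": 0,"dz": 0.64,"twist": 0},{"jaw": 0,"dx": 0,"dy": 0,"dz": 0.81,"twist": 0},{"jaw": 0,"dx": 0,"dy": 0,"dz": 0.98,"twist": 0},{"jaw": 0,"dx": 0,"dy": 0,"dz": 1.15,"twist": 0},{"jaw": 0,"dx": 0,"dy": 0,"dz": 1.3,"twist": 0}])

```text
clock: 12.83
position: [0.5467, 0.1396, 0.1243]
ee_rot: [[0.248, -0.969, -0.002], [-0.969, -0.248, 0.001], [-0.002, 0.002, -1.0]]
contact_force: [-0.2, -0.8, -2.0]
finger_gap: 0.128
```

Run:
```python
from meas import *
force(20)
delta([*(B-e*(.0695+.0013)),.11],yaw-90)
```

```text
F [-0.2137 -0.8174 -1.8571] se [0.1269 0.0902 0.1103] pos [0.5467 0.1395 0.1244]
clock 13.83 pos [0.5466 0.1395 0.1244] yawx -75.65 -> d cm [0.02 0.02 1.44] twist -0.0026 F [ 0.8565 -0.4157 -1.0444] gap 0.123
```

>>> send_rows(rows=[{"jaw": 0,"dx": 0,"dy": 0,"dz": 0.15,"twist": 0},{"jaw": 0,"dx": 0,"dy": 0,"dz": 0.3,"twist": 0},{"jaw": 0,"dx": 0,"dy": 0,"dz": 0.47,"twist": 0},{"jaw": 0,"dx": 0,"dy": 0,"dz": 0.64,"twist": 0},{"jaw": 0,"dx": 0,"dy": 0,"dz": 0.81,"twist": 0},{"jaw": 0,"dx": 0,"dy": 0,"dz": 0.98,"twist": 0},{"jaw": 0,"dx": 0,"dy": 0,"dz": 1.15,"twist": 0},{"jaw": 0,"dx": 0,"dy": 0,"dz": 1.3,"twist": 0}])

```text
clock: 14.5
position: [0.5468, 0.1396, 0.1113]
ee_rot: [[0.248, -0.969, -0.002], [-0.969, -0.248, 0.001], [-0.002, 0.002, -1.0]]
contact_force: [-0.4, -0.8, 0.1]
finger_gap: 0.126
```

>>> send_rows(rows=[{"jaw": 0,"dx": 0,"dy": -0.03,"dz": 0,"twist": 0},{"jaw": 0,"dx": 0,"dy": -0.06,"dz": 0,"twist": 0},{"jaw": 0,"dx": 0,"dy": -0.08,"dz": 0,"twist": 0},{"jaw": 0,"dx": 0,"dy": -0.08,"dz": 0,"twist": 0}])

```text
clock: 14.83
position: [0.5468, 0.1396, 0.1111]
ee_rot: [[0.248, -0.969, -0.003], [-0.969, -0.248, 0.001], [-0.002, 0.003, -1.0]]
contact_force: [-1.7, -1.2, 0.1]
finger_gap: 0.129
```

Run:
```python
from meas import *
force(24)
print(arm.get_obs()['torque'])
delta([*(B-e*(.0695)),.11],yaw-90)
```

```text
F [-2.8339 -0.8214 -0.1472] se [0.1305 0.0952 0.1238] pos [0.5472 0.1397 0.1112]
[-0.1268  0.2359 -0.0186]
clock 16.03 pos [0.5474 0.1398 0.1112] yawx -75.65 -> d cm [ 0.03 -0.03  0.12] twist -0.0027 F [-2.8645 -0.8627 -0.6984] gap 0.128
```

Vertical force is about zero, so the carriage carries the weight, and the heel is lightly touching (2.8 N). Before loosening I'll check the grip moment and pan level, so the pan doesn't snap nose-down on release.

```bash
cat > chk.py <<'E'
from meas import *
def chk(n=10,tag='c'):
    F=[];T=[]
    for k in range(n):
        o=arm.get_obs(); F.append(o['contact_force']);T.append(o['torque'])
        im,D=arm.grab_frame('wrist')
    L=(cloud(cam('wrist',o),D)-o['position'])@np.array(o['ee_rot'])
    m=(L[...,1]<-.04)&(L[...,1]>-.1)&(abs(L[...,0])<.036)&(L[...,2]<-.045)&(L[...,2]>-.09)&(D>0); Q=L[m]
    a=np.linalg.lstsq(np.c_[Q[:,:2],np.ones(len(Q))],Q[:,2],rcond=None)[0]
    r=cv2.minAreaRect(np.float32(Q[:,:2]*1000))
    print('t',round(o['clock'],2),'F',np.mean(F,0),'M',np.mean(T,0),'gap cm',o['finger_gap']*8.54,'z',o['position'],'pitch(nose down -)',a[1],'roll',a[0],'hook c',np.round(r[0],1),np.median(Q[:,2])*1000)
E
python3 -c "
from chk import *
chk(12)"
```

```text
t 16.58 F [-3.5552 -0.9849 -0.5348] M [-0.117   0.2912 -0.0093] gap cm 1.1122949861639533 z [0.5474 0.1398 0.1112] pitch(nose down -) 0.011254251275859009 roll -0.0007210567468569351 hook c [ -0.  -68.9] -59.20263949249796
```

>>> send_rows(rows=[{"jaw": 0,"dx": 0,"dy": 0.03,"dz": 0.08,"twist": 0},{"jaw": 0,"dx": 0,"dy": 0.05,"dz": 0.15,"twist": 0},{"jaw": 0,"dx": 0,"dy": 0.05,"dz": 0.2,"twist": 0},{"jaw": 0.6,"dx": 0,"dy": 0.05,"dz": 0.2,"twist": 0},{"jaw": 0.8,"dx": 0,"dy": 0.05,"dz": 0.2,"twist": 0},{"jaw": 0.9,"dx": 0,"dy": 0.05,"dz": 0.2,"twist": 0}])

```text
clock: 17.13
position: [0.5474, 0.1398, 0.1094]
ee_rot: [[0.248, -0.969, -0.001], [-0.969, -0.248, 0.002], [-0.002, 0.001, -1.0]]
contact_force: [-3.0, -0.5, 0.3]
finger_gap: 0.128
```

```bash
python3 -c "
from chk import *
chk(10)"
```

```text
t 17.58 F [-1.8045 -0.4096 -0.2992] M [-0.0704 -0.0398 -0.0129] gap cm 1.0868672940802209 z [0.5474 0.1398 0.1093] pitch(nose down -) 0.010311074652929957 roll -0.0010402745735137026 hook c [ -0. -69.] -59.12381544991115
```

>>> send_rows(rows=[{"jaw": 0.95,"dx": 0,"dy": 0,"dz": 0,"twist": 0},{"jaw": 0.98,"dx": 0,"dy": 0,"dz": 0,"twist": 0},{"jaw": 1.0,"dx": 0,"dy": 0,"dz": 0,"twist": 0},{"jaw": 1.02,"dx": 0,"dy": 0,"dz": 0,"twist": 0},{"jaw": 1.04,"dx": 0,"dy": 0,"dz": 0,"twist": 0}])

```text
clock: 18.05
position: [0.5475, 0.1398, 0.1094]
ee_rot: [[0.248, -0.969, -0.001], [-0.969, -0.248, 0.002], [-0.002, 0.001, -1.0]]
contact_force: [-2.5, -0.4, -0.1]
finger_gap: 0.13
```

```bash
python3 -c "
from chk import *
chk(8)"
```

```text
t 18.4 F [-1.8225 -0.6594 -0.0298] M [-0.0693 -0.0867 -0.014 ] gap cm 1.0908285332896 z [0.5475 0.1398 0.1094] pitch(nose down -) 0.010433021906167197 roll -0.001106291312290621 hook c [  0. -69.] -59.123561951708446
```

>>> send_rows(rows=[{"jaw": 1.05,"dx": 0,"dy": 0,"dz": 0,"twist": 0},{"jaw": 1.06,"dx": 0,"dy": 0,"dz": 0,"twist": 0},{"jaw": 1.07,"dx": 0,"dy": 0,"dz": 0,"twist": 0},{"jaw": 1.08,"dx": 0,"dy": 0,"dz": 0,"twist": 0},{"jaw": 1.09,"dx": 0,"dy": 0,"dz": 0,"twist": 0}])

```text
clock: 18.87
position: [0.5475, 0.1398, 0.1094]
ee_rot: [[0.248, -0.969, -0.001], [-0.969, -0.248, 0.002], [-0.002, 0.001, -1.0]]
contact_force: [-1.4, -0.7, -0.5]
finger_gap: 0.131
```

```bash
python3 -c "
from chk import *
chk(8)"
```

```text
t 19.22 F [-1.5999 -0.5395  0.0188] M [-0.0763 -0.0769 -0.0322] gap cm 1.1450496398434555 z [0.5474 0.1398 0.1094] pitch(nose down -) 0.010475939209006926 roll -0.0007018676878657287 hook c [  0. -69.] -59.158557172656764
```

>>> send_rows(rows=[{"jaw": 1.1,"dx": 0,"dy": 0,"dz": 0,"twist": 0},{"jaw": 1.11,"dx": 0,"dy": 0,"dz": 0,"twist": 0},{"jaw": 1.12,"dx": 0,"dy": 0,"dz": 0,"twist": 0},{"jaw": 1.13,"dx": 0,"dy": 0,"dz": 0,"twist": 0},{"jaw": 1.14,"dx": 0,"dy": 0,"dz": 0,"twist": 0}])

```text
clock: 19.68
position: [0.5474, 0.1398, 0.1094]
ee_rot: [[0.248, -0.969, -0.001], [-0.969, -0.248, 0.002], [-0.002, 0.001, -1.0]]
contact_force: [-1.9, -0.7, 0.2]
finger_gap: 0.135
```

```bash
python3 -c "
from chk import *
chk(5)"
```

```text
t 19.88 F [-1.5168 -0.6426  0.3482] M [-0.0806 -0.0123  0.0257] gap cm 1.1465364240104585 z [0.5474 0.1397 0.1094] pitch(nose down -) 0.010966076444074116 roll -0.0007261085688506815 hook c [ -0. -69.] -59.25649238478898
```

>>> send_rows(rows=[{"jaw": 1.15,"dx": 0,"dy": 0,"dz": 0,"twist": 0},{"jaw": 1.16,"dx": 0,"dy": 0,"dz": 0,"twist": 0},{"jaw": 1.17,"dx": 0,"dy": 0,"dz": 0,"twist": 0},{"jaw": 1.18,"dx": 0,"dy": 0,"dz": 0,"twist": 0}])

```text
clock: 20.27
position: [0.5473, 0.1397, 0.1093]
ee_rot: [[0.248, -0.969, -0.002], [-0.969, -0.248, 0.001], [-0.002, 0.001, -1.0]]
contact_force: [-0.6, -0.1, 0.3]
finger_gap: 0.137
```

```bash
python3 -c "
from chk import *
chk(5)"
```

```text
t 20.47 F [-1.0741 -0.6412  0.1434] M [-0.1163  0.1541  0.0413] gap cm 1.1812331314154076 z [0.5472 0.1397 0.1093] pitch(nose down -) 0.014609068729210174 roll -0.0007929170545969171 hook c [  0.  -68.8] -59.70630450938215
```

The pan is now creeping slowly in the loosened grip, as intended. Continuing in finer steps.

>>> send_rows(rows=[{"jaw": 1.18,"dx": 0,"dy": 0,"dz": 0,"twist": 0},{"jaw": 1.185,"dx": 0,"dy": 0,"dz": 0,"twist": 0},{"jaw": 1.185,"dx": 0,"dy": 0,"dz": 0,"twist": 0},{"jaw": 1.19,"dx": 0,"dy": 0,"dz": 0,"twist": 0},{"jaw": 1.19,"dx": 0,"dy": 0,"dz": 0,"twist": 0}])

```text
clock: 20.93
position: [0.5467, 0.1396, 0.1091]
ee_rot: [[0.248, -0.969, -0.003], [-0.969, -0.248, 0.001], [-0.002, 0.003, -1.0]]
contact_force: [-2.7, 0.4, 0.6]
finger_gap: 0.14
```

```bash
python3 -c "
from chk import *
chk(5)"
```

```text
t 21.13 F [-2.5838 -0.6529  0.0395] M [-0.1746  0.463   0.0803] gap cm 1.1918918564828374 z [0.5467 0.1396 0.1091] pitch(nose down -) 0.02624010503228015 roll -0.0012801727176721268 hook c [  0. -68.] -60.717580512839845
```

>>> send_rows(rows=[{"jaw": 1.19,"dx": 0,"dy": 0.03,"dz": 0.05,"twist": 0},{"jaw": 1.19,"dx": 0,"dy": 0.06,"dz": 0.1,"twist": 0},{"jaw": 1.19,"dx": 0,"dy": 0.1,"dz": 0.15,"twist": 0},{"jaw": 1.195,"dx": 0,"dy": 0.1,"dz": 0.2,"twist": 0},{"jaw": 1.195,"dx": 0,"dy": 0.1,"dz": 0.2,"twist": 0}])

```text
clock: 21.6
position: [0.5459, 0.1394, 0.1071]
ee_rot: [[0.248, -0.969, -0.003], [-0.969, -0.248, 0.001], [-0.002, 0.002, -1.0]]
contact_force: [-2.3, -0.7, -0.1]
finger_gap: 0.14
```

```bash
python3 -c "
from chk import *
chk(5)"
```

```text
t 21.8 F [-1.6988 -0.4038  0.0326] M [-0.1259  0.2999  0.033 ] gap cm 1.2256661130571274 z [0.5458 0.1394 0.1072] pitch(nose down -) 0.038050577064301774 roll -0.0013820155899992132 hook c [  0.  -67.1] -62.00805834243285
```

>>> send_rows(rows=[{"jaw": 1.195,"dx": 0,"dy": 0.05,"dz": 0.05,"twist": 0},{"jaw": 1.2,"dx": 0,"dy": 0.1,"dz": 0.1,"twist": 0},{"jaw": 1.2,"dx": 0,"dy": 0.12,"dz": 0.15,"twist": 0},{"jaw": 1.2,"dx": 0,"dy": 0.12,"dz": 0.15,"twist": 0},{"jaw": 1.205,"dx": 0,"dy": 0.12,"dz": 0.15,"twist": 0},{"jaw": 1.205,"dx": 0,"dy": 0.12,"dz": 0.15,"twist": 0}])

```text
clock: 22.35
position: [0.5452, 0.1392, 0.1059]
ee_rot: [[0.248, -0.969, -0.002], [-0.969, -0.248, 0.002], [-0.002, 0.001, -1.0]]
contact_force: [0.9, -0.9, 0.0]
finger_gap: 0.147
```

```bash
python3 -c "
from chk import *
chk(5)"
```

```text
t 22.55 F [ 0.4578 -0.7396 -0.3214] M [-0.0409 -0.0497 -0.0037] gap cm 1.2053879712037905 z [0.5448 0.139  0.1057] pitch(nose down -) 0.03875244027937861 roll -0.0008508007489468775 hook c [  0.  -68.2] -62.118661597526476
```

Hand forces and moment are now about zero, with the pitch settled at 0.039 rad, so the pan is hanging on its own. Opening slowly.

>>> send_rows(rows=[{"jaw": 1.21,"dx": 0,"dy": 0,"dz": 0,"twist": 0},{"jaw": 1.215,"dx": 0,"dy": 0,"dz": 0,"twist": 0},{"jaw": 1.22,"dx": 0,"dy": 0,"dz": 0,"twist": 0},{"jaw": 1.225,"dx": 0,"dy": 0,"dz": 0,"twist": 0},{"jaw": 1.23,"dx": 0,"dy": 0,"dz": 0,"twist": 0},{"jaw": 1.24,"dx": 0,"dy": 0,"dz": 0,"twist": 0},{"jaw": 1.25,"dx": 0,"dy": 0,"dz": 0,"twist": 0}])

```text
clock: 23.18
position: [0.5446, 0.1391, 0.1057]
ee_rot: [[0.248, -0.969, -0.003], [-0.969, -0.248, 0.001], [-0.002, 0.002, -1.0]]
contact_force: [-0.7, -0.4, -0.4]
finger_gap: 0.149
```

```bash
python3 -c "
from chk import *
chk(5);chk(1)"
```

```text
t 23.38 F [-0.0924  0.0019  0.3496] M [-0.0188  0.0019 -0.0049] gap cm 1.2485758019720645 z [0.5447 0.1391 0.1057] pitch(nose down -) 0.0385677699634339 roll -0.0013274680258923844 hook c [  0.  -68.2] -62.51429902691369
t 23.43 F [-0.6383 -0.6365  0.144 ] M [ 0.0136 -0.0003  0.0005] gap cm 1.2443359635576143 z [0.5447 0.1391 0.1057] pitch(nose down -) 0.03883994777663843 roll -0.0011514478053241144 hook c [  0.  -68.2] -62.46279454348404
```

Released: zero force, pan moved only 0.4 mm. Opening more, keeping the fingers central, then retreating upward.

>>> send_rows(rows=[{"jaw": 1.3,"dx": 0,"dy": 0,"dz": 0,"twist": 0},{"jaw": 1.5,"dx": 0,"dy": 0,"dz": 0,"twist": 0},{"jaw": 2,"dx": 0,"dy": 0,"dz": 0,"twist": 0},{"jaw": 2.5,"dx": 0,"dy": 0,"dz": 0,"twist": 0},{"jaw": 3,"dx": 0,"dy": 0,"dz": 0,"twist": 0},{"jaw": 3.5,"dx": 0,"dy": 0,"dz": 0,"twist": 0},{"jaw": 4,"dx": 0,"dy": 0,"dz": 0,"twist": 0},{"jaw": 4,"dx": 0,"dy": 0,"dz": 0,"twist": 0}])

```text
clock: 24.15
position: [0.5447, 0.1391, 0.1057]
ee_rot: [[0.248, -0.969, -0.003], [-0.969, -0.248, 0.001], [-0.002, 0.002, -1.0]]
contact_force: [0.2, -0.5, 0.7]
finger_gap: 0.466
```

Run:
```python
from chk import *
chk(3)
cv2.imwrite('pics/w9.png',arm.grab_frame('wrist')[0][...,::-1])
```

```text
t 24.25 F [0.2218 0.082  0.1013] M [ 0.0148 -0.0138 -0.0008] gap cm 3.9726120866281778 z [0.5447 0.1391 0.1057] pitch(nose down -) 0.038769996424223074 roll -0.0011520765338278666 hook c [  0.  -68.3] -62.42732040131474
```

View pics/w9.png

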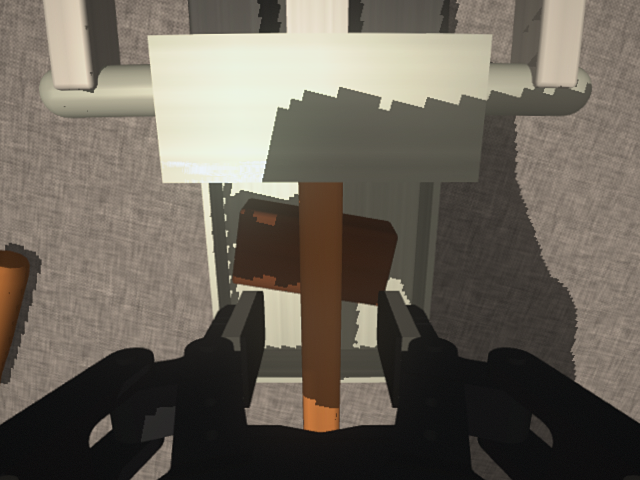

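The hook sits over the bar (bar at rows ~65–115, hook at columns 150–490, centred between the arms). The billet is in the tray and the fingers are clear either side of the handle. Retreating.

>>> send_rows(rows=[{"jaw": 4,"dx": 0,"dy": 0,"dz": -0.5,"twist": 0},{"jaw": 4,"dx": 0,"dy": 0,"dz": -1.5,"twist": 0},{"jaw": 4,"dx": 0,"dy": 0,"dz": -3,"twist": 0},{"jaw": 4,"dx": 0,"dy": 0,"dz": -5,"twist": 0},{"jaw": 4,"dx": 0,"dy": 0,"dz": -7,"twist": 0},{"jaw": 4,"dx": 0,"dy": 0.5,"dz": -9,"twist": 0},{"jaw": 4,"dx": 0,"dy": 1.5,"dz": -11,"twist": 0},{"jaw": 4,"dx": 0,"dy": 3,"dz": -13,"twist": 0}])

```text
clock: 25.02
position: [0.517, 0.1318, 0.2379]
ee_rot: [[0.248, -0.969, 0.0], [-0.969, -0.248, 0.002], [-0.002, -0.001, -1.0]]
contact_force: [0.9, -0.2, 0.3]
finger_gap: 0.471
```

>>> send_rows(rows=[{"jaw": 4,"dx": 0,"dy": 2,"dz": -1,"twist": 0},{"jaw": 4,"dx": 0,"dy": 4,"dz": -2,"twist": 0},{"jaw": 4,"dx": 0,"dy": 6,"dz": -2.5,"twist": 0},{"jaw": 4,"dx": 0,"dy": 7,"dz": -2.5,"twist": 0},{"jaw": 4,"dx": 0,"dy": 7,"dz": -2.5,"twist": 0},{"jaw": 4,"dx": 0,"dy": 7,"dz": -2.5,"twist": 0},{"jaw": 4,"dx": 0,"dy": 7,"dz": -2.5,"twist": 0}])

```text
clock: 25.6
position: [0.4503, 0.1148, 0.2629]
ee_rot: [[0.248, -0.969, 0.001], [-0.969, -0.248, 0.003], [-0.002, -0.002, -1.0]]
contact_force: [-0.4, 0.5, 0.1]
finger_gap: 0.476
```

Run:
```python
from meas import *
for k in range(2):
    meas('e%d'%k,0,barz=(.14,.169),hookz=(.155,.185))
    for _ in range(4): arm.grab_frame('wrist')
d=np.abs(cv2.imread('pics/scenee0.png').astype(int)-cv2.imread('pics/scenee1.png')).max(2); print('moving px',(d>25).sum())
im=cv2.imread('pics/scenee1.png')[140:310,260:460]; cv2.imwrite('pics/crope.png',cv2.resize(im,(706,600)))
delta([0,0,0],0)
```

```text
top bar x off -0.0018477512050634017 [-0.0116 -0.0021  0.0083] yaw 14.212383303556635 z [0.1662 0.1688]
   y ext [-0.0521  0.0517]
top hook
top 445 c [0.6112 0.1561 0.1659] rect [620.  158.3] [46.6 83.9] 14.6 zpct [0.1597 0.1662 0.1699]
   q [[-0.01731796703148762, -0.040834817738496385], [-0.003677774412661805, 0.00030211999693237953], [0.010417038085275079, 0.04103731478540097]]
scene bar x off -0.00046684775598572107 [-0.0115 -0.0007  0.0088] yaw 12.88341174515762 z [0.167  0.1687]
   y ext [-0.5407  1.2369]
scene hook
scene 335 c [0.6143 0.1572 0.1657] rect [620.  158.3] [47.4 83.7] 14.3 zpct [0.1576 0.167  0.1693]
   q [[-0.016365496293244047, -0.03599817679417907], [-0.0008507966153314046, -0.0008496672106618956], [0.02629771661802804, 0.04153449737716627]]
top bar x off -0.0015972687753922844 [-0.0114 -0.0017  0.0084] yaw 13.489386096359311 z [0.1664 0.1685]
   y ext [-0.0521  0.0515]
top hook
top 444 c [0.6113 0.1561 0.166 ] rect [620.4 158.4] [47.2 83.9] 14.1 zpct [0.1605 0.1665 0.1707]
   q [[-0.017282228012081735, -0.04083509764953856], [-0.0035221820540458785, 9.417104852603507e-05], [0.016192114827785792, 0.04120839807775012]]
scene bar x off -0.0003012792911381257 [-0.0116 -0.0001  0.0088] yaw 12.541410159816289 z [0.1668 0.1688]
   y ext [-0.54    1.2393]
scene hook
scene 345 c [0.6144 0.1581 0.1656] rect [617.8 159. ] [44.8 84.9] 9.3 zpct [0.1572 0.1669 0.1693]
   q [[-0.01627620452380182, -0.039012413491319196], [-0.00026529518248198425, -0.0005643525337568008], [0.0240346358145266, 0.04168762755531916]]
moving px 53
clock 26.2 pos [0.4492 0.1144 0.2628] yawx -75.66 -> d cm [ 0.01 46.37 26.25] twist -1.3205 F [ 0.5557  0.0206 -0.4716] gap 0.467
```

View pics/crope.png

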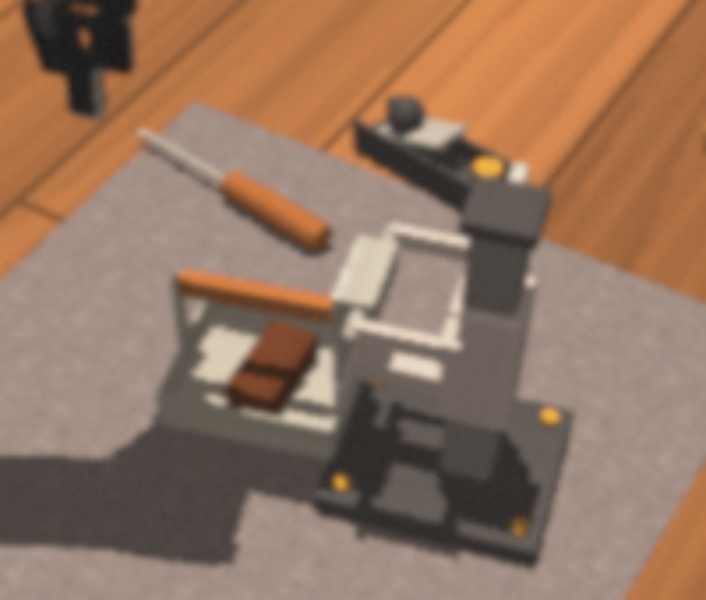

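The scene crop shows the pan hanging level on the bar with the billet in it and the hand well away. Hook-top z is about 0.167 m in both cameras, which is a sag of about 56 mm and matches the weight. Handing in.

```bash
python3 -c "
from cell import arm
print(arm.hand_in(), arm.get_obs()['clock'])"
```

```text
the job is handed in; nothing more can be done
the job is handed in; nothing more can be done
```

The pan with the billet is hanging on the crossbar, released and still. I handed the job in at about 26 s of the 51 s allowed; no verdict is reported.

**What I did:** I gripped the bridge handle, lifted the pan (about 6.5 N) and set the hook over the bar. I lowered it at about 18–20 mm/s until the hand's vertical force was about zero. I then opened the jaws in 0.05–0.2 mm steps so the pan settled slowly nose-down against the heel pad, and retreated once the hand felt no force or moment.

**Last checks:**
- **Carriage:** it sank about 56 mm, which matches the 6.5 N weight.
- **Pan:** the hook sat about 3–4 mm forward of the bar axis and centred sideways to about 1 mm. Just after release it was tilted about 0.04 rad.
- **Stillness:** two scene frames about 0.3 s apart differed in only 53 pixels, which I took as noise. The billet was in the tray and the hand was well clear.
- **Bystanders:** I did no measured check. The driver and plane looked undisturbed in the last scene view. The glue bottle and brush pot were not in that crop, though I kept clear of both.

**What disagreed:**
- **Bar and hook:** in the last frames their height bands overlap, so the bar positions read there mix in the hook. They differ by 1–2 mm between cameras.
- **Forces:** single readings were noisy (about 0.6 N), so I averaged 5–24 of them per check. The vertical force near balance wandered between −0.5 and +0.3 N.
- **Speed:** I had no direct reading of carriage speed. The 0.09 m/s limit was kept by slow motion only.

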